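Park the rolling pin by rolling it under the fingertips

TASK

Clear one end of the pastry board for the next batch: with your fingertips on top of the rolling pin, roll it along the board towards the flat steel strap and leave it lying still, centred over the strap and in line with it. Keep to the upper half of the pin, let it turn as it travels, do not grasp or lift it, and leave the cup on the board and the other things alone.

Things in the scene. Friction and masses are not known exactly. Their poses are not given: they have to be found in the camera images.
- pin: loose wooden rolling pin, 0.4 kg: cylinder 50 mm across, 180 mm long, with a thinner dark handle 48 mm long at each end. Origin on its axis at mid-length, 25 mm above the board's top; x axis along the pin, y and z turn as it rolls. Lies across the board near either end, 90 to 170 mm from the strap and nearly parallel to it. A fingertip pressed lightly on its top and drawn across rolls it half as far as the finger goes
- board: wooden pastry board, fixed, 240 x 420 x 18 mm, top at z = 0.018. Origin at the centre of its underside; x axis along the short side (the way the pin lies), y axis along the long side (the way the pin rolls), z up. Slight rolling resistance: from a slow roll the pin comes to rest within about 10 mm
- strap: flat steel strap 30 mm wide and under 1 mm thick clipped across the board near the middle, fixed; it does not hinder the pin. Origin at its centre on the board's top; x axis along the strap (across the board), y axis across its 30 mm width
- small_cup: small steel cup, 64 mm across, 51 mm high, loose, standing at the other end of the board from the pin; origin at the centre of its underside
- flour_shaker: white flour shaker, 69 mm across, 102 mm high, loose on the worktop left of the board; origin at the centre of its underside
- kitchen_timer: small white kitchen timer, 62 x 62 x 20 mm, loose on the worktop left of the board; origin at the centre of its underside

How it is judged:
By the outcome, as a careful person would: the job done as asked, in the order asked, and still so for the second after the job is handed in, with the robot touching nothing.
It also fails if it takes over 64 s, if anything falls off the work surface, if the arm or the gripper's body presses on something with over 40 N, if the wrist force passes 120 N, or if a joint passes its speed limit or range.

ROBOT

A 6-joint arm with a two-finger parallel gripper is mounted at the origin on a cart in front of the work surface, level with it; the furniture and walls round the work are solid. World frame = base frame: x ahead of the robot, y to its left, z up, the work surface at z = 0. Lengths are in mm, angles in rad, forces in N, time in s.
With the tool pointing down it reaches from about 275 to 1000 mm from the base axis. Payload 8.4 kg.
Tool frame: the origin (TCP) lies at the very end of the fingers, on their centre line; the grasp point (between the pads) lies 19 mm behind it (r.pinch_z is the distance from the TCP to the grasp point, in mm); z points along the fingers, y is the line along which they close (so a half turn about z gives the same grasp; the last joint's range is limited). The gripper opens to 85 mm and grips with 20 to 120 N. Pads are 22 mm wide; open, the fingers measure 114 mm over their backs; the gripper's body (76 mm by 85 mm) begins 54 mm behind the grasp point. The pads swing forward as they close: fully open they stand 13 mm farther back than shut.
Start: joints at [-1.198, 0.353, 1.633, -0, 1.155, -0.002], TCP at [228.803, -581.616, 231.281] pointing down, gripper open.
Joint ranges: [-2.63, 2.63], [-0.92, 2.1], [0.06, 2.66], [-1.3, 4.44], [0, 2.69], [-3.02, 3.02]. Speed limits (rad/s): [2.22, 2.22, 2.79, 3.14, 3.14, 3.14].

INTERFACE

Orientations are given as [roll, pitch, yaw] about the fixed x, y, z axes, in that order (R = Rz(yaw) Ry(pitch) Rx(roll)).
In Python, from rig import r gives the robot as it stands.
- The arm moves only by the tool carry_out, never from a script. Its argument "series" is a list of rows, each a list of 7 numbers: the turn, a rotation vector about the tool's x, y, z as a fraction of full scale, then the shift along the tool's x, y, z as a fraction of full scale, then the gripper command: -1 is fully open, 1 is shut, values between are in proportion. A call has 1 to 8 rows; each row is the pose to reach, as a shift and turn from the pose commanded when the call began, along the tool's axes at that moment, turning the shorter way round; what a row does not reach only later rows make up. Full scale, the value 1, is 0.25 m for a shift and pi rad for a turn. A row lasts 1/8 s, in which the tool goes at most 62.5 mm and 10.7 degrees, less where a joint would pass 70% of its speed; a pose out of reach is approached as far as the arm can. A call with a number of a shift or a turn outside -1 to 1 is refused whole. A call with a gripper value outside its range is refused whole. The fingers move at their own pace and stop on an object; "force" is the grip in N (left out, the last holds). Time passes only in rows, so rows that repeat a pose let the fingers close. It gives the time, the measured TCP pose, the force, the opening and the grip force at its end, in the units of the state.
- r.sense(): the state, without advancing time (a new reading comes with each control period).
- r.grab_frame(name): name is "scene" or "top" or "wrist"; returns the picture (384x512x3 uint8, red, green, blue); there is no depth.
- r.get_calibration(name): a dict with "K" (3x3 intrinsics, pixels), "distortion" ([k1, k2, p1, p2, k3] as OpenCV has them; the pictures are not rectified), "pose" (4x4, takes a point from camera to world coordinates). Camera axes: x right, y up, looking along -z (the intrinsics and any distortion apply to the point x, -y, -z); pixel columns grow to the right and rows downward; lengths in mm; the calibration is good to about 2 mm. A picture is of the moment at which its call begins: read the wrist's pose just before it. get_calibration takes no time and is no camera call; for the wrist camera it gives the pose at the moment of the call.
- r.sign_off(): hands the job in; it is judged then, once.
Trained networks look in the newest picture that a camera, given by its name, has taken for a name from the list of things; names that differ only in an ending like _2 or _b are one class to them, and where a whole thing is asked for, a point or a joint stands for the part that bears it (a point fixed in the world has none). Each returns a list of dicts, best first, with "score" (0 to 1); they miss things now and then, are a little off and sometimes report something else, mostly with a low value. They report only what shows in the picture. A call takes as long as a camera call.
- r.silhouettes(camera, label): "region" (384x512 bool, what is visible of it) and "position" ([row, column] in pixels, amid what is visible of it).
The state is a dict: "clock": time; "qpos": joint angles; "qvel": joint speeds; "joint_efforts": joint torques, N m; "eef_pos": TCP position; "tcp_rot": TCP orientation; "contact_force": force on the tool from outside, world axes, zero at the start; "wrist_torque": the same for the moment, N m; "opening": opening from 0.0 (shut) to 1.0 (fully open); "grasp_force": force on a finger pad.
Only numpy, scipy, OpenCV 4.12 (cv2) and the standard library are available. Lean on these libraries where they do the work, as an engineer would, in place of code of your own. Each camera call takes 0.05 s, during which the arm holds its last target. There are 200 camera calls.

## Working session

There is one attempt and no reset: what is moved stays moved. The work goes in short steps, Python scripts to look and compute and a tool call to move; the robot and the scene stay as the last step left them, time stands still between calls to the robot, and variables do not carry over. Pictures are saved under pics/ and viewed, at most 10 in all, crops included, and the job is handed in when it is done.

Besides the shell and the picture viewer there is one more tool, called after "Call:" as name(argument=value, ...), one argument or row to a line, values as JSON. carry_out: Moves the arm, as the interface text tells. Its arguments: {"type":"object","properties":{"series":{"type":"array"},"force":{"type":"number"}},"required":["series"]}

```bash
mkdir -p pics; cat > h.py <<'E'
import numpy as np, cv2
from rig import r
def ray(cam,pts,z):
    c=r.get_calibration(cam); P=np.array(c["pose"]); z=np.broadcast_to(z,len(pts))
    u=cv2.undistortPoints(np.float64(pts).reshape(-1,1,2),np.array(c["K"]),np.array(c["distortion"])).reshape(-1,2)
    d=np.c_[u[:,0],-u[:,1],-np.ones(len(u))]@P[:3,:3].T; o=P[:3,3]
    return o+d*((z-o[2])/d[:,2])[:,None]
def rect(cam,label,z):
    L=r.silhouettes(cam,label)
    if not L: return None
    m=L[0]["region"].astype(np.uint8)
    c=max(cv2.findContours(m,cv2.RETR_EXTERNAL,cv2.CHAIN_APPROX_NONE)[0],key=cv2.contourArea).reshape(-1,2)
    w=ray(cam,c,z)
    return L[0]["score"],cv2.minAreaRect(np.float32(w[:,:2])),int(m.sum())
E
python3 - <<'E'
from h import *
a=[r.grab_frame(c) for c in("scene","top")]
cv2.imwrite("pics/a.png",np.vstack(a)[:,:,::-1][::1]); cv2.imwrite("pics/top.png",a[1][:,:,::-1]);cv2.imwrite("pics/scene.png",a[0][:,:,::-1])
print(np.round(r.get_calibration("top")["pose"],2))
for n,z in(("pin",43),("strap",18),("board",18),("small_cup",69),("flour_shaker",102),("kitchen_timer",20)):
    print(n,rect("top",n,z))
print(r.sense())
E
```

```text
[[-2.00000e-02  1.00000e+00 -7.00000e-02  4.08050e+02]
 [-1.00000e+00 -2.00000e-02  2.00000e-02 -5.62200e+01]
 [ 1.00000e-02  7.00000e-02  1.00000e+00  1.03887e+03]
 [ 0.00000e+00  0.00000e+00  0.00000e+00  1.00000e+00]]
pin (0.89, ((522.88134765625, -376.2815246582031), (270.8161926269531, 54.573116302490234), 2.7379162311553955), 1428)
strap (0.78, ((518.216796875, -238.4144744873047), (239.15928649902344, 35.47342300415039), 2.182079315185547), 922)
board (0.78, ((515.473876953125, -128.1677703857422), (237.01190185546875, 194.88973999023438), 1.7071014642715454), 9437)
small_cup (0.96, ((522.9751586914062, -108.23278045654297), (61.83258056640625, 60.60131072998047), 25.108278274536133), 428)
flour_shaker (0.78, ((462.8450927734375, 252.19070434570312), (88.82389068603516, 62.280941009521484), 88.74845123291016), 729)
kitchen_timer (0.81, ((393.0888671875, 147.2396240234375), (62.037391662597656, 58.678157806396484), 88.72259521484375), 453)
{'clock': 0.4, 'qpos': array([-1.19840755e+00,  3.53111608e-01,  1.63350257e+00,  9.99296274e-06,
        1.15519157e+00, -2.37464844e-03]), 'qvel': array([-0.00133964, -0.00061586,  0.00055786,  0.00039376,  0.00289207,
       -0.00212732]), 'joint_efforts': array([-2.11121325e-03, -6.04562759e+01, -3.42008007e+01, -6.33788190e-06,
        3.89888373e-03, -1.86795006e-05]), 'eef_pos': array([ 228.77750438, -581.55584468,  231.16725959]), 'tcp_rot': array([-3.14137958e+00, -9.64743717e-06,  3.74759384e-01]), 'contact_force': array([ 0.34779289,  0.02133445, -0.46529559]), 'wrist_torque': array([0.01589254, 0.02396828, 0.02399364]), 'grasp_force': 0.0, 'opening': 1.0013855576956392}
```

View pics/top.png

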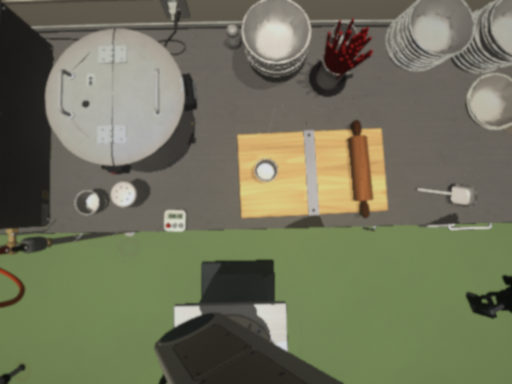

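View pics/scene.png

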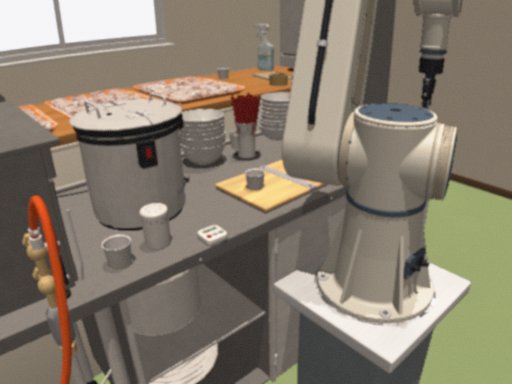

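The top view shows the pin at about (361,170), the strap at (311,172) and the cup at (265,171). That agrees with the computed y values of -376, -238 and -108. I'll move above the pin with the open fingers spread along its axis.

Call:
carry_out(
  series=[
    [0, 0, 0, 0.05, -0.01, 0.01, -1],
    [0, 0, 0, 0.16, -0.04, 0.03, -1],
    [0, 0, 0, 0.32, -0.08, 0.06, -1],
    [0, 0, 0, 0.48, -0.12, 0.08, -1],
    [0, 0, 0, 0.64, -0.16, 0.1, -1],
    [0, 0, 0, 0.69, -0.17, 0.12, -1],
    [0, 0, 0, 0.69, -0.17, 0.12, -1],
  ],
)

```text
clock: 1.27
eef_pos: [374.2, -478.2, 200.8]
tcp_rot: [-3.141, 0.0, 0.377]
contact_force: [-1.0, -0.6, 0.0]
opening: 1.002
grasp_force: 0.0
```

Call:
carry_out(
  series=[
    [0, 0, -0.05, 0.05, -0.01, 0.01, -1],
    [0, 0, -0.1, 0.16, -0.04, 0.03, -1],
    [0, 0, -0.15, 0.32, -0.08, 0.06, -1],
    [0, 0, -0.2, 0.48, -0.12, 0.08, -1],
    [0, 0, -0.25, 0.64, -0.16, 0.1, -1],
    [0, 0, -0.3, 0.69, -0.17, 0.12, -1],
    [0, 0, -0.35, 0.69, -0.17, 0.12, -1],
    [0, 0, -0.396, 0.69, -0.17, 0.12, -1],
  ],
)

```text
clock: 2.28
eef_pos: [518.1, -377.3, 171.3]
tcp_rot: [-3.141, 0.0, 1.623]
contact_force: [0.3, -0.6, 0.5]
opening: 1.0
grasp_force: 0.0
```

```bash
cat >> h.py <<'E'
def axis(cam,label,z):
    L=r.silhouettes(cam,label)
    if not L: return label,None
    p=np.argwhere(L[0]["region"])[:,::-1]; w=ray(cam,p,z)[:,:2]; c=w.mean(0); v=np.linalg.svd(w-c,full_matrices=False)[2][0]
    t=(w-c)@v; n=(w-c)@np.array([-v[1],v[0]])
    return label,L[0]["score"],np.round(c,1),"ang",round(float(np.degrees(np.arctan(v[1]/v[0]))),2),"len",np.round([np.ptp(t),np.ptp(n)],1),"mid",np.round(c+v*(t.max()+t.min())/2,1)
def look(names=("pin","strap"),cams=("top","wrist"),save=None):
    for c in cams:
        f=r.grab_frame(c)
        if save: cv2.imwrite(f"pics/{save}_{c}.png",f[:,:,::-1])
        for n in names: print(c,*axis(c,n,{"pin":43,"strap":18}[n]))
    s=r.sense(); print("t",s["clock"],"tcp",np.round(s["eef_pos"],1),np.round(s["tcp_rot"],3),"F",np.round(s["contact_force"],1),"open",round(float(s["opening"]),2))
E
python3 -c "
from h import *
look(save='b')"
```

```text
top pin 0.98 [ 522.9 -375.4] ang 3.19 len [268.3  52.2] mid [ 524.1 -375.3]
top strap 0.71 [ 516.2 -239.2] ang 1.31 len [238.9  32.8] mid [ 518.3 -239.1]
wrist pin 0.75 [ 523.2 -373.2] ang 3.25 len [280.8  53.4] mid [ 523.5 -373.2]
wrist strap 0.79 [ 521.  -239.3] ang 2.14 len [245.2  28.2] mid [ 517.8 -239.5]
t 2.575 tcp [ 518.3 -376.8  171.4] [-3.142  0.     1.616] F [-0.6 -0.1  0.2] open 1.0
```

View pics/b_wrist.png

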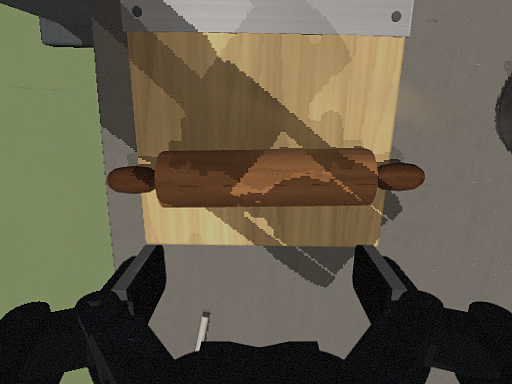

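The wrist picture shows the pin lying across at row ~178 (cols 108–425) and the strap at row ~17. The pin is about 135 mm short of the strap, about 1.2° off its line and centred along it. I'll bring the tips just behind the pin's top and feel for contact.

Call:
carry_out(
  series=[
    [0, 0, 0, -0.028, 0.02, 0.1, -1],
    [0, 0, 0, -0.028, 0.02, 0.22, -1],
    [0, 0, 0, -0.028, 0.02, 0.34, -1],
    [0, 0, 0, -0.028, 0.02, 0.42, -1],
    [0, 0, 0, -0.028, 0.02, 0.444, -1],
    [0, 0, 0, -0.028, 0.02, 0.444, -1],
  ],
)

```text
clock: 3.32
eef_pos: [524.3, -383.2, 60.5]
tcp_rot: [3.141, 0.0, 1.618]
contact_force: [1.2, -0.3, 0.4]
opening: 0.999
grasp_force: 0.0
```

Call:
carry_out(
  series=[
    [0, 0, 0, 0, 0, 0.004, -1],
    [0, 0, 0, 0, 0, 0.008, -1],
    [0, 0, 0, 0, 0, 0.012, -1],
  ],
)

```text
clock: 3.7
eef_pos: [524.3, -383.1, 57.7]
tcp_rot: [3.141, 0.0, 1.619]
contact_force: [0.2, -0.2, -0.2]
opening: 0.999
grasp_force: 0.0
```

Call:
carry_out(
  series=[
    [0, 0, 0, 0, 0, 0.004, -1],
    [0, 0, 0, 0, 0, 0.008, -1],
  ],
)

```text
clock: 3.95
eef_pos: [524.1, -383.0, 55.3]
tcp_rot: [3.142, 0.0, 1.619]
contact_force: [0.5, -0.0, -0.4]
opening: 1.0
grasp_force: 0.0
```

Call:
carry_out(
  series=[
    [0, 0, 0, 0, 0, 0.004, -1],
  ],
)

```text
clock: 4.08
eef_pos: [524.2, -383.1, 54.6]
tcp_rot: [3.142, 0.0, 1.619]
contact_force: [-1.9, -0.5, 8.9]
opening: 0.998
grasp_force: 4.5
```

Contact at about 9 N. First stroke.

Call:
carry_out(
  series=[
    [0, 0, 0, 0.012, 0, 0.001, -1],
    [0, 0, 0, 0.036, 0, 0.001, -1],
    [0, 0, 0, 0.064, 0, 0.001, -1],
    [0, 0, 0, 0.092, 0, 0.001, -1],
    [0, 0, 0, 0.12, 0, 0.001, -1],
    [0, 0, 0, 0.136, 0, 0.001, -1],
    [0, 0, 0, 0.14, 0, 0.001, -1],
  ],
)

```text
clock: 4.95
eef_pos: [522.2, -348.0, 54.7]
tcp_rot: [-3.141, 0.0, 1.619]
contact_force: [-4.0, -0.4, 6.6]
opening: 0.998
grasp_force: 3.4
```

```bash
python3 -c "
from h import *
look(('pin',),save='c')"
```

```text
top pin 0.89 [ 566.1 -344.4] ang -2.57 len [195.1  33.9] mid [ 560.9 -344.2]
wrist pin 0.71 [ 522.1 -355.4] ang 3.27 len [282.9  57.8] mid [ 520.5 -355.5]
t 5.15 tcp [ 522.2 -348.2   54.7] [-3.141  0.     1.619] F [-3.  -1.   7.4] open 1.0
```

View pics/c_wrist.png

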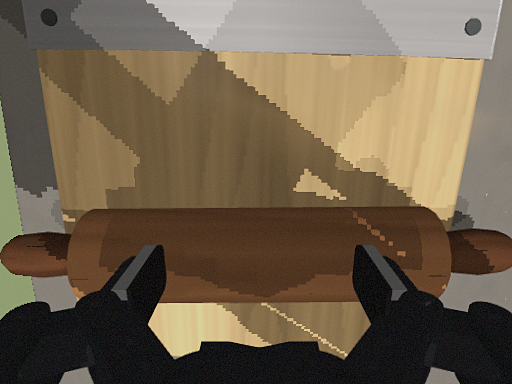

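The picture shows both tips on the pin's upper surface at about (150,270) and (370,270). The pin moved 18 mm for 35 mm of finger travel, so it rolls without slip. I'll repeat with lift-back strokes and correct the yaw slightly as I go.

Call:
carry_out(
  series=[
    [0, 0, 0, 0, 0, -0.016, -1],
    [0, 0, 0, -0.02, 0, -0.03, -1],
    [0, 0, 0, -0.06, 0, -0.03, -1],
    [0, 0, 0, -0.068, 0, -0.02, -1],
    [0, 0, 0, -0.068, 0, -0.006, -1],
    [0, 0, 0, -0.068, 0, 0, -1],
    [0, 0, 0, -0.068, 0, 0, -1],
  ],
)

```text
clock: 6.02
eef_pos: [523.1, -365.3, 54.6]
tcp_rot: [-3.141, 0.0, 1.619]
contact_force: [-2.6, -0.5, 7.9]
opening: 0.998
grasp_force: 4.3
```

Call:
carry_out(
  series=[
    [0, 0, 0, 0.012, 0, 0.001, -1],
    [0, 0, 0.001, 0.036, 0, 0.001, -1],
    [0, 0, 0.002, 0.064, 0, 0.001, -1],
    [0, 0, 0.004, 0.092, 0, 0.001, -1],
    [0, 0, 0.006, 0.12, 0, 0.001, -1],
    [0, 0, 0.007, 0.138, 0, 0.001, -1],
    [0, 0, 0.007, 0.144, 0, 0.001, -1],
    [0, 0, 0.007, 0.144, 0, 0.001, -1],
  ],
)

```text
clock: 7.02
eef_pos: [521.7, -329.0, 54.5]
tcp_rot: [3.141, 0.001, 1.598]
contact_force: [-3.2, 0.6, 9.0]
opening: 1.006
grasp_force: 4.7
```

```bash
python3 -c "
from h import *
look(('pin','strap'),('wrist',))"
```

```text
wrist pin 0.95 [ 521.7 -337.4] ang 2.36 len [283.4  58.3] mid [ 519.5 -337.5]
wrist strap 0.85 [ 517.2 -237.9] ang 1.65 len [245.6  30.7] mid [ 517.7 -237.8]
t 7.175 tcp [ 521.7 -329.1   54.5] [3.141e+00 1.000e-03 1.598e+00] F [-2.4  0.6  9.6] open 1.0
```

Call:
carry_out(
  series=[
    [0, 0, 0, 0, 0, -0.016, -1],
    [0, 0, 0, -0.02, 0, -0.03, -1],
    [0, 0, 0, -0.06, 0, -0.03, -1],
    [0, 0, 0, -0.074, 0, -0.02, -1],
    [0, 0, 0, -0.074, 0, -0.006, -1],
    [0, 0, 0, -0.074, 0, 0, -1],
    [0, 0, 0, -0.074, 0, 0, -1],
  ],
)

```text
clock: 8.05
eef_pos: [521.9, -347.9, 54.5]
tcp_rot: [-3.141, 0.001, 1.597]
contact_force: [-3.7, -0.8, 10.1]
opening: 0.999
grasp_force: 5.2
```

Call:
carry_out(
  series=[
    [0, 0, 0, 0.012, 0, 0, -1],
    [0, 0, 0.001, 0.04, 0, 0, -1],
    [0, 0, 0.002, 0.07, 0, 0, -1],
    [0, 0, 0.003, 0.1, 0, 0, -1],
    [0, 0, 0.004, 0.13, 0, 0, -1],
    [0, 0, 0.004, 0.148, 0, 0, -1],
    [0, 0, 0.004, 0.154, 0, 0, -1],
    [0, 0, 0.004, 0.154, 0, 0, -1],
  ],
)

```text
clock: 9.05
eef_pos: [520.6, -308.9, 54.4]
tcp_rot: [-3.141, 0.0, 1.585]
contact_force: [-4.8, 0.6, 10.6]
opening: 0.999
grasp_force: 5.5
```

Call:
carry_out(
  series=[
    [0, 0, 0, 0, 0, -0.016, -1],
    [0, 0, 0, -0.02, 0, -0.03, -1],
    [0, 0, 0, -0.06, 0, -0.03, -1],
    [0, 0, 0, -0.077, 0, -0.02, -1],
    [0, 0, 0, -0.077, 0, -0.006, -1],
    [0, 0, 0, -0.077, 0, 0, -1],
    [0, 0, 0, -0.077, 0, 0, -1],
  ],
)

```text
clock: 9.93
eef_pos: [521.2, -328.7, 54.5]
tcp_rot: [-3.142, 0.001, 1.585]
contact_force: [-3.0, -0.6, 10.6]
opening: 0.998
grasp_force: 5.2
```

Call:
carry_out(
  series=[
    [0, 0, 0, 0.012, 0, 0, -1],
    [0, 0, 0, 0.04, 0, 0, -1],
    [0, 0, 0, 0.07, 0, 0, -1],
    [0, 0, 0, 0.1, 0, 0, -1],
    [0, 0, 0, 0.13, 0, 0, -1],
    [0, 0, 0, 0.148, 0, 0, -1],
    [0, 0, 0, 0.154, 0, 0, -1],
    [0, 0, 0, 0.154, 0, 0, -1],
  ],
)

```text
clock: 10.92
eef_pos: [519.9, -289.5, 54.4]
tcp_rot: [-3.14, -0.0, 1.585]
contact_force: [-7.9, 0.8, 12.9]
opening: 1.001
grasp_force: 6.6
```

```bash
python3 -c "
from h import *
look(('pin','strap'),('wrist',))"
```

```text
wrist pin 0.83 [ 521.1 -298.1] ang 2.0 len [281.8  58.9] mid [ 518.  -298.2]
wrist strap 0.69 [ 518.1 -238.4] ang 1.61 len [246.6  31.5] mid [ 517.6 -238.4]
t 11.075 tcp [ 519.9 -289.6   54.4] [-3.14  -0.     1.584] F [-7.4  1.8 12.9] open 1.0
```

Call:
carry_out(
  series=[
    [0, 0, 0, 0, 0, -0.016, -1],
    [0, 0, -0.005, -0.02, 0, -0.03, -1],
    [0, 0, -0.005, -0.06, 0, -0.03, -1],
    [0, 0, -0.005, -0.077, 0, -0.02, -1],
    [0, 0, -0.005, -0.077, 0, -0.006, -1],
    [0, 0, -0.005, -0.077, 0, 0, -1],
    [0, 0, -0.005, -0.077, 0, 0, -1],
  ],
)

```text
clock: 11.95
eef_pos: [520.9, -309.4, 54.4]
tcp_rot: [-3.142, 0.001, 1.6]
contact_force: [-2.3, -1.7, 9.5]
opening: 0.998
grasp_force: 5.0
```

Call:
carry_out(
  series=[
    [0, 0, 0, 0.012, 0, 0, -1],
    [0, 0, 0, 0.04, 0, 0, -1],
    [0, 0, 0, 0.07, 0, 0, -1],
    [0, 0, 0, 0.1, 0, 0, -1],
    [0, 0, 0, 0.13, 0, 0, -1],
    [0, 0, 0, 0.148, 0, 0, -1],
    [0, 0, 0, 0.154, 0, 0, -1],
    [0, 0, 0, 0.154, 0, 0, -1],
  ],
)

```text
clock: 12.95
eef_pos: [519.5, -270.4, 54.5]
tcp_rot: [-3.141, 0.0, 1.6]
contact_force: [-4.8, 0.1, 12.2]
opening: 0.995
grasp_force: 6.2
```

Call:
carry_out(
  series=[
    [0, 0, 0, 0, 0, -0.016, -1],
    [0, 0, 0, -0.02, 0, -0.03, -1],
    [0, 0, 0, -0.06, 0, -0.03, -1],
    [0, 0, 0, -0.077, 0, -0.02, -1],
    [0, 0, 0, -0.077, 0, -0.006, -1],
    [0, 0, 0, -0.077, 0, 0, -1],
    [0, 0, 0, -0.077, 0, 0, -1],
  ],
)

```text
clock: 13.82
eef_pos: [520.4, -290.1, 54.4]
tcp_rot: [-3.142, 0.001, 1.6]
contact_force: [-2.4, -1.2, 9.3]
opening: 1.001
grasp_force: 4.9
```

Call:
carry_out(
  series=[
    [0, 0, 0, 0.012, 0, 0, -1],
    [0, 0, 0, 0.04, 0, 0, -1],
    [0, 0, 0, 0.07, 0, 0, -1],
    [0, 0, 0, 0.1, 0, 0, -1],
    [0, 0, 0, 0.13, 0, 0, -1],
    [0, 0, 0, 0.148, 0, 0, -1],
    [0, 0, 0, 0.154, 0, 0, -1],
    [0, 0, 0, 0.154, 0, 0, -1],
  ],
)

```text
clock: 14.82
eef_pos: [518.9, -251.1, 54.5]
tcp_rot: [-3.141, -0.0, 1.6]
contact_force: [-4.3, 0.4, 12.9]
opening: 1.002
grasp_force: 6.4
```

```bash
python3 -c "
from h import *
look(('pin','strap'),('wrist',),save='d')"
```

```text
wrist pin 0.73 [ 518.8 -259. ] ang 2.16 len [282.7  57.3] mid [ 517.1 -259. ]
wrist strap 0.6 [ 516.3 -234.2] ang 1.86 len [245.7  31.5] mid [ 517.6 -234.1]
t 14.975 tcp [ 519.  -251.2   54.5] [-3.141  0.     1.6  ] F [-4.4  0.7 12.5] open 1.0
```

View pics/d_wrist.png

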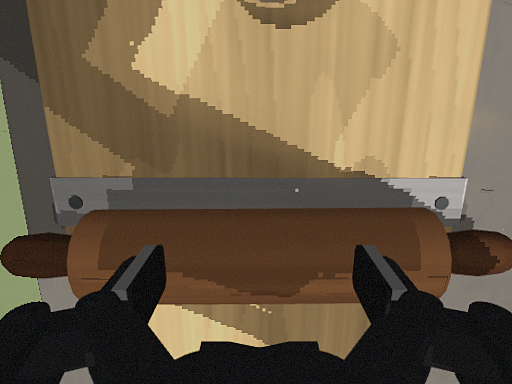

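The strap is now right in front of the pin, with its screws at (76,202) and (441,202), parallel to the pin. About 20 mm is left, so one more stroke, then lift clear and look.

Call:
carry_out(
  series=[
    [0, 0, 0, 0, 0, -0.016, -1],
    [0, 0, 0, -0.02, 0, -0.03, -1],
    [0, 0, 0, -0.06, 0, -0.03, -1],
    [0, 0, 0, -0.077, 0, -0.02, -1],
    [0, 0, 0, -0.077, 0, -0.006, -1],
    [0, 0, 0, -0.077, 0, 0, -1],
    [0, 0, 0, -0.077, 0, 0, -1],
  ],
)

```text
clock: 15.85
eef_pos: [519.8, -270.8, 54.3]
tcp_rot: [-3.141, 0.0, 1.6]
contact_force: [-3.7, -1.0, 9.4]
opening: 1.004
grasp_force: 4.8
```

Call:
carry_out(
  series=[
    [0, 0, 0, 0.012, 0, 0, -1],
    [0, 0, 0, 0.04, 0, 0, -1],
    [0, 0, 0, 0.07, 0, 0, -1],
    [0, 0, 0, 0.1, 0, 0, -1],
    [0, 0, 0, 0.13, 0, 0, -1],
    [0, 0, 0, 0.15, 0, 0, -1],
    [0, 0, 0, 0.156, 0, 0, -1],
    [0, 0, 0, 0.156, 0, 0, -1],
  ],
)

```text
clock: 16.85
eef_pos: [518.4, -231.4, 54.5]
tcp_rot: [-3.141, -0.0, 1.6]
contact_force: [-5.4, 1.3, 13.2]
opening: 1.0
grasp_force: 6.7
```

Call:
carry_out(
  series=[
    [0, 0, 0, 0, 0, -0.004, -1],
    [0, 0, 0, 0, 0, -0.02, -1],
    [0, 0, 0, 0, 0, -0.08, -1],
    [0, 0, 0, -0.1, 0, -0.2, -1],
    [0, 0, 0, -0.25, 0, -0.35, -1],
    [0, 0, 0, -0.45, 0, -0.45, -1],
    [0, 0, 0, -0.6, 0, -0.46, -1],
    [0, 0, 0, -0.6, 0, -0.46, -1],
  ],
)

```text
clock: 17.85
eef_pos: [523.3, -384.1, 170.2]
tcp_rot: [3.14, 0.002, 1.598]
contact_force: [0.0, 0.3, 0.1]
opening: 1.001
grasp_force: 0.0
```

```bash
python3 -c "
from h import *
look(('pin','strap'),('wrist','top'),save='e')"
```

```text
wrist pin 0.75 [ 513.5 -248.6] ang 1.72 len [278.5  24.8] mid [ 516.3 -248.5]
wrist strap 0.86 [ 529.6 -244.3] ang 2.04 len [243.3  11.4] mid [ 516.2 -244.8]
top pin 0.96 [ 518.7 -240.5] ang 2.13 len [272.   53.1] mid [ 518.7 -240.5]
top strap 0.6 [ 517.8 -230. ] ang 1.8 len [226.6   8.8] mid [ 518.5 -230. ]
t 18.15 tcp [ 523.  -380.2  168.6] [-3.141e+00 -1.000e-03  1.601e+00] F [ 0.3 -0.3 -0.3] open 1.0
```

View pics/e_wrist.png

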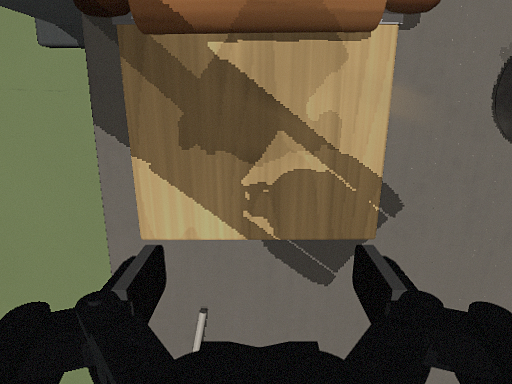

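The pin is off the board end and over the strap, at the top of this wrist view (row ~10). For a fair comparison I'll put the wrist camera straight above it.

Call:
carry_out(
  series=[
    [0, 0, 0, 0.06, 0, -0.02, -1],
    [0, 0, 0, 0.2, 0, -0.08, -1],
    [0, 0, 0, 0.38, 0, -0.1, -1],
    [0, 0, 0, 0.52, 0, -0.1, -1],
    [0, 0, 0, 0.56, 0, -0.1, -1],
    [0, 0, 0, 0.56, 0, -0.1, -1],
    [0, 0, 0, 0.56, 0, -0.1, -1],
  ],
)

```text
clock: 19.02
eef_pos: [519.2, -242.3, 193.8]
tcp_rot: [3.141, 0.0, 1.6]
contact_force: [-1.1, -0.3, -0.3]
opening: 0.998
grasp_force: 0.0
```

```bash
python3 -c "
from h import *
look(('pin','strap'),('wrist',),save='f')
f=cv2.imread('pics/f_wrist.png')[80:280,100:440]; cv2.imwrite('pics/f2.png',cv2.resize(f,None,fx=2.3,fy=2.3,interpolation=cv2.INTER_CUBIC))"
```

```text
wrist pin 0.71 [ 517.9 -240.1] ang 2.11 len [278.4  51.7] mid [ 516.9 -240.2]
wrist strap 0.93 [ 507.6 -228.9] ang 1.84 len [243.   11.4] mid [ 517.  -228.6]
t 19.175 tcp [ 519.  -242.4  193.6] [-3.141  0.     1.599] F [0.1 0.3 0. ] open 1.0
```

View pics/f2.png

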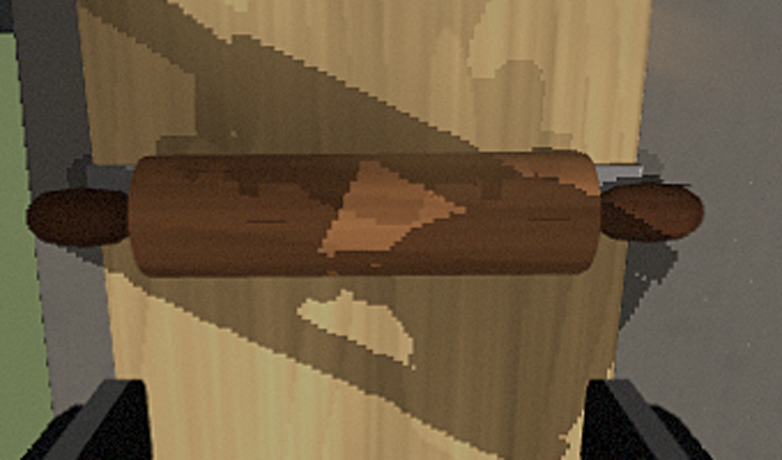

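The pin covers the strap. The strap's far edge shows at crop row ~164 at both ends (columns 100 and 640), parallel to the pin. I'll convert that edge to a strap centre.

```bash
python3 -c "
from h import *
w=ray('wrist',[[100+100/2.3,80+165/2.3],[100+635/2.3,80+164.5/2.3]],18.5);print(w, w.mean(0)-[0,15,0])
# pin handles' centre line
print(ray('wrist',[[100+78/2.3,80+216/2.3],[100+652/2.3,80+212/2.3]],43).round(1))"
```

```text
[[ 401.80595637 -226.9703535    18.5       ]
 [ 635.48740681 -220.06144784   18.5       ]] [ 518.64668159 -238.51590067   18.5       ]
[[ 400.  -244.    43. ]
 [ 636.  -235.5   43. ]]
```

The pin lies within about 1.5 mm and 0.4° of the strap. It reads the same in both looks, so it is still, and the arm is clear. Handing in.

```bash
python3 -c "
from rig import r
print(r.sign_off())"
```

```text
the job is handed in; nothing more can be done
None
```

I rolled the pin onto the strap with the fingertips on its upper half: it lies still, within about 1.5 mm of centre and 0.4° of parallel, the arm never went near the cup or the other things, and I handed the job in at about 19 s.

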